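Turn round the queue of serviced locks

ROBOT

A 6-joint arm with a two-finger parallel gripper is mounted at the origin on the work surface. World frame = base frame: x ahead of the robot, y to its left, z up, the work surface at z = 0. Lengths are in m, angles in rad, forces in N, time in s.
With the tool pointing down it reaches from about 0.375 to 0.9 m from the base axis. Payload 3.1 kg.
Tool frame: the origin (TCP) lies between the finger pads; the fingertips stand 17 mm ahead of it and the grasp point (between the pads) lies 2 mm behind it; z points along the fingers, y is the line along which they close (so a half turn about z gives the same grasp; the last joint's range is limited). The gripper opens to 85 mm and grips with 20 to 120 N. Pads are 22 mm wide; open, the fingers measure 114 mm over their backs; the gripper's body (76 mm by 85 mm) begins 54 mm behind the grasp point. The pads swing forward as they close: fully open they stand 13 mm farther back than shut.
Start: joints at [-1.306, 0.527, 1.433, -0, 1.181, -0.178], TCP at [0.268, -0.564, 0.248] pointing down, gripper open.
Joint ranges: [-3.08, 3.08], [-0.75, 2.2], [0.22, 2.44], [-1.43, 4.57], [0, 2.65], [-2.85, 2.85]. Speed limits (rad/s): [2.79, 2.79, 3.14, 3.14, 3.14, 3.14].

INTERFACE

Orientations are given as a unit quaternion [x, y, z, w].
In Python, from station import sense, vision, order gives the robot as it stands.
- The arm moves only by the shell command python3 -m crank 'ROWS' [OPENING] [FORCE]. ROWS is JSON, a list of rows, each an object with "dp": the shift along the world's x, y, z in units of 30 mm (1.0 is 30 mm), a list of three; "angular": the turn, a rotation vector about the world's x, y, z in degrees, a list of three. In form: [{"dp": [dx, dy, dz], "angular": [ax, ay, az]}, ...]. A call has 1 to 20 rows; each row shifts and turns the commanded pose from where the row before left it; what a row does not reach is not made up. A row lasts 1/10 s, in which the tool goes at most 50 mm and 8.59 degrees, less where a joint would pass 70% of its speed; a pose out of reach is approached as far as the arm can. A call is refused whole if a number of a shift passes 1 or a number of a turn 8.59, either way. A call with a gripper value outside its range is refused whole. OPENING is the closure, from 0 (fully open) to 1 (shut), set as the call begins (- or left out, the last holds). The fingers move at their own pace and stop on an object; FORCE is the grip in N (left out, the last holds). Time passes only in rows, so rows that do not move let the fingers close. It gives the time, the measured TCP pose, the force, the opening and the grip force at its end, in the units of the state.
- sense(): the state, without advancing time (a new reading comes with each control period).
- vision.snapshot(name): name is "side" or "top" or "wrist"; returns a dict with "image" (420x560x3 uint8, blue, green, red), "range_z" (420x560 float32, m along the optical axis (not along the pixel's ray), 0 where there is no reading), "mtx" (3x3 intrinsics, pixels), "pose" (4x4, takes a point from camera to world coordinates); the wrist camera has in their place "mount" (4x4, takes a point from camera to tool coordinates, whose origin is the TCP and whose axes are the flange's). Camera axes: x right, y down, z forward; pixel columns grow to the right and rows downward; lengths in m; the calibration is good to about 2 mm. The wrist camera is an equidistant fisheye: a pixel r from the principal point sees the ray r / f radians off the axis. A picture is of the moment at which its call begins: read the wrist's pose just before it.
- order.sign_off(): hands the job in; it is judged then, once.
The state is a dict: "t": time; "q": joint angles; "qd": joint speeds; "tau": joint torques, N m; "tcp_pos": TCP position; "tool_rot": TCP orientation; "force": force on the tool from outside, world axes, zero at the start; "ft_torque": the same for the moment, N m; "finger_gap": opening from 0.0 (shut) to 1.0 (fully open); "gripper_force": force on a finger pad.
Only numpy, scipy, OpenCV 4.12 (cv2) and the standard library are available. Lean on these libraries where they do the work, as an engineer would, in place of code of your own. Each camera call takes 0.05 s, during which the arm holds its last target. There are 200 camera calls.

TASK

Four serviced locks stand in a row on one rack. Move them to the empty rack in the reverse order: the lock that stood next to the old rack's end post goes to the place farthest from the new rack's end post, and so on, until the one that stood farthest from the post stands next to it. Leave each lock standing upright in the middle of its own place, flat on the board.

Things in the scene. Friction and masses are not known exactly. Their poses are not given: they have to be found in the camera images.
- rack_in: Old, full rack at the start: fixed aluminium rack, board 80 (x) x 300 (y) mm, top face 10 mm up; four places in a row at y = +99, +33, -33, -99 mm, x = 0, parted by ridges 4 mm high, 63 mm clear. A dark steel post (22 mm round head, top 50 mm up) stands at one end only, y = +142 mm. Origin: centre of underside, on the table.
- rack_out: New, empty rack; thin black facings show the places: fixed aluminium rack, board 80 (x) x 300 (y) mm, top face 10 mm up; four places in a row at y = +99, +33, -33, -99 mm, x = 0, parted by ridges 4 mm high, 63 mm clear. A dark steel post (22 mm round head, top 50 mm up) stands at one end only, y = +142 mm. Origin: centre of underside, on the table.
- padlock: Brass padlock, loose, standing on its base with its steel shackle up: body 24 mm (x) by 40 mm (y) by 36 mm high, shackle to 56 mm high in the y-z plane. About 0.2 kg. Origin: centre of its underside. Plain grasp: across the 24 mm (along its x), 26 mm above the underside.
- knob: Steel door knob, loose, standing on its round rose: rose 44 mm across and 6 mm high, thin neck, round knob 40 mm across from 30 to 38 mm above the underside, top at 52 mm. About 0.22 kg. Origin: centre of its underside, z up. Plain grasp: across the 40 mm knob, 34 mm above the underside, any yaw.
- rim: Brass round lock cylinder, loose, standing on its flange: flange 42 mm across and 6 mm high, body 30 mm across, top at 46 mm with a round steel face and key slot. About 0.2 kg. Origin: centre of its underside, z up. Plain grasp: across the 30 mm body, 30 mm above the underside, any yaw.
- euro: Steel pear-profile lock cylinder, loose, standing on end, 45 mm high; seen from above 33 mm long (y) with a round barrel 17 mm across centred 8 mm from the origin towards its +y, and a 10 mm thick fin towards -y. About 0.15 kg. Origin: middle of the 33 mm length, on its underside. Plain grasp: across the 17 mm barrel (along its x, 8 mm towards +y from the origin), 27 mm above the underside.
- pad_padlock: Fixed black rubber pad, 58 x 56 x 4 mm, lying on rack_in; the padlock stands on it at the start, so it marks that lock's old place. It stays where it is. Origin: centre of its underside, 10 mm above the table; x and y are parallel to rack_in's.
- pad_knob: Fixed black rubber pad, 58 x 56 x 4 mm, lying on rack_in; the door knob stands on it at the start, so it marks that lock's old place. It stays where it is. Origin: centre of its underside, 10 mm above the table; x and y are parallel to rack_in's.
- pad_rim: Fixed black rubber pad, 58 x 56 x 4 mm, lying on rack_in; the round brass cylinder stands on it at the start, so it marks that lock's old place. It stays where it is. Origin: centre of its underside, 10 mm above the table; x and y are parallel to rack_in's.
- pad_euro: Fixed black rubber pad, 58 x 56 x 4 mm, lying on rack_in; the pear-profile cylinder stands on it at the start, so it marks that lock's old place. It stays where it is. Origin: centre of its underside, 10 mm above the table; x and y are parallel to rack_in's.
Mind the look-alikes: they are no part of the job. Leave any red look-alike of the euro alone.

How it is judged:
At the end, for the whole second after the job is handed in: Each lock on rack_out in the mirrored place (old at y of rack_in, new at -y of rack_out): origin within 14 mm along and 15 mm across the row of the place's middle, underside 6 to 13 mm above rack_out's underside, upright within 0.1 rad, at rest (under 0.02 m/s) (((y of pad_padlock in the frame of rack_in between 0.079 and 0.119 m and y of padlock in the frame of rack_out between -0.113 and -0.085 m) or (y of pad_padlock in the frame of rack_in between 0.013 and 0.053 m and y of padlock in the frame of rack_out between -0.047 and -0.019 m) or (y of pad_padlock in the frame of rack_in between -0.053 and -0.013 m and y of padlock in the frame of rack_out between 0.019 and 0.047 m) or (y of pad_padlock in the frame of rack_in between -0.119 and -0.079 m and y of padlock in the frame of rack_out between 0.085 and 0.113 m)) and x of padlock in the frame of rack_out between -0.015 and 0.015 m and z of padlock in the frame of rack_out between 0.006 and 0.013 m and angle between each of padlock, knob, rim, euro's own z axis and vertical below 0.1 rad and linear speed of each of padlock, knob, rim, euro below 0.02 m/s and ((y of pad_knob in the frame of rack_in between 0.079 and 0.119 m and y of knob in the frame of rack_out between -0.113 and -0.085 m) or (y of pad_knob in the frame of rack_in between 0.013 and 0.053 m and y of knob in the frame of rack_out between -0.047 and -0.019 m) or (y of pad_knob in the frame of rack_in between -0.053 and -0.013 m and y of knob in the frame of rack_out between 0.019 and 0.047 m) or (y of pad_knob in the frame of rack_in between -0.119 and -0.079 m and y of knob in the frame of rack_out between 0.085 and 0.113 m)) and x of knob in the frame of rack_out between -0.015 and 0.015 m and z of knob in the frame of rack_out between 0.006 and 0.013 m and ((y of pad_rim in the frame of rack_in between 0.079 and 0.119 m and y of rim in the frame of rack_out between -0.113 and -0.085 m) or (y of pad_rim in the frame of rack_in between 0.013 and 0.053 m and y of rim in the frame of rack_out between -0.047 and -0.019 m) or (y of pad_rim in the frame of rack_in between -0.053 and -0.013 m and y of rim in the frame of rack_out between 0.019 and 0.047 m) or (y of pad_rim in the frame of rack_in between -0.119 and -0.079 m and y of rim in the frame of rack_out between 0.085 and 0.113 m)) and x of rim in the frame of rack_out between -0.015 and 0.015 m and z of rim in the frame of rack_out between 0.006 and 0.013 m and ((y of pad_euro in the frame of rack_in between 0.079 and 0.119 m and y of euro in the frame of rack_out between -0.113 and -0.085 m) or (y of pad_euro in the frame of rack_in between 0.013 and 0.053 m and y of euro in the frame of rack_out between -0.047 and -0.019 m) or (y of pad_euro in the frame of rack_in between -0.053 and -0.013 m and y of euro in the frame of rack_out between 0.019 and 0.047 m) or (y of pad_euro in the frame of rack_in between -0.119 and -0.079 m and y of euro in the frame of rack_out between 0.085 and 0.113 m)) and x of euro in the frame of rack_out between -0.015 and 0.015 m and z of euro in the frame of rack_out between 0.006 and 0.013 m); the robot touches nothing.
It also fails if it takes over 106 s, if anything falls off the work surface, if the arm or the gripper's body presses on something with over 40 N, if the wrist force passes 120 N, or if a joint passes its speed limit or range.

## Working session

There is one attempt and no reset: what is moved stays moved. The work goes in short steps, Python scripts to look and compute and a shell command to move; the robot and the scene stay as the last step left them, time stands still between calls to the robot, and variables do not carry over. Pictures are saved under pics/ and viewed, at most 14 in all, crops included, and the job is handed in when it is done.

```bash
ls; mkdir -p pics; python3 - <<'E'
from station import sense, vision
import cv2,numpy as np
s=sense(); print(s)
for n in("top","side"):
    d=vision.snapshot(n); cv2.imwrite(f"pics/{n}0.png",d["image"]); np.savez(f"{n}0.npz",**d); print(n,d["mtx"],d["pose"])
E
```

```text
pics
{'t': 0.0, 'q': array([-1.30551712e+00,  5.28457147e-01,  1.43391820e+00,  8.67804465e-06,
        1.18136789e+00, -1.78496964e-01]), 'qd': array([ 0.0012188 , -0.00110777,  0.00112914, -0.00065463, -0.00071155,
        0.00065225]), 'tau': array([ 2.25715144e-05, -4.42342114e+01, -1.78027511e+01, -6.97764449e-05,
        8.43621878e-03,  6.55455466e-06]), 'tcp_pos': array([ 0.26819515, -0.56378055,  0.24733405]), 'tool_rot': array([ 9.75483473e-01,  2.20070074e-01, -4.26348305e-05, -1.07445244e-03]), 'force': array([-0.24606527, -0.49070553, -0.03559617]), 'ft_torque': array([ 0.01686187,  0.0213436 , -0.01487526]), 'gripper_force': 0.0, 'finger_gap': 1.000107239783332}
top [[543.39800218   0.         277.00854113]
 [  0.         543.39800218 209.06040861]
 [  0.           0.           1.        ]] [[-0.02617636 -0.97726987  0.2103768   0.31069277]
 [-0.9996525   0.0249352  -0.00855058 -0.00160992]
 [ 0.00311044 -0.21052752 -0.97758298  1.25753576]
 [ 0.          0.          0.          1.        ]]
side [[437.22445155   0.         274.6042808 ]
 [  0.         437.22445155 215.36211617]
 [  0.           0.           1.        ]] [[ 0.94280997 -0.23984338  0.23148327  0.37527411]
 [-0.33330873 -0.67036915  0.66295587 -0.53785672]
 [-0.00382634 -0.7021968  -0.71197262  0.62931307]
 [ 0.          0.          0.          1.        ]]
```

View pics/top0.png

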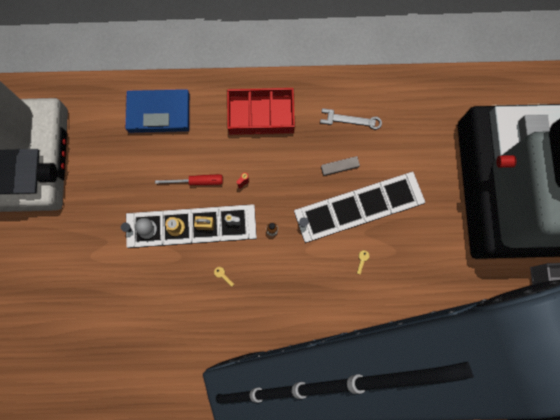

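View pics/side0.png

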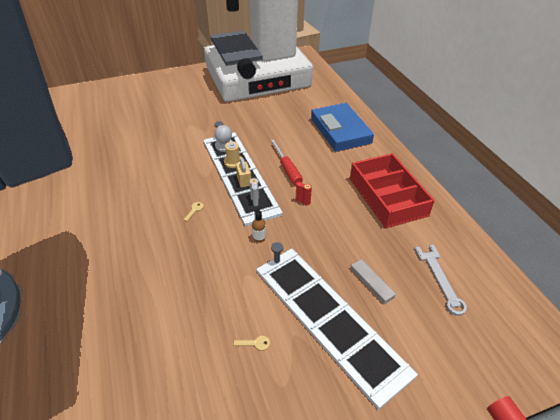

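The top view shows the old rack at left, from (128,230) to (255,222), with its post at (126,230). From the post come the knob (146,228), round brass rim (175,226), padlock (204,223) and euro (233,220). The new rack runs from (303,225), its post end, to (422,188). Look-alikes are a red euro at (243,181) and a dark/brown object at (271,230) between the racks. Next I measure both racks and crop the old one.

```bash
cat > h.py <<'E'
import numpy as np,cv2
def cast(d,uv,z):
    uv=np.atleast_2d(uv).astype(float);K=d["mtx"];P=d["pose"]
    r=np.c_[(uv-K[:2,2])/K[0,0],np.ones(len(uv))]@P[:3,:3].T
    o=P[:3,3]; t=(z-o[2])/r[:,2]; return o+r*t[:,None]
def world(d):
    K=d["mtx"];v,u=np.indices(d["range_z"].shape);Z=d["range_z"]
    c=np.stack([(u-K[0,2])/K[0,0]*Z,(v-K[1,2])/K[1,1]*Z,Z],-1)
    return c@d["pose"][:3,:3].T+d["pose"][:3,3]
E
python3 - <<'E'
from h import *
for n in("top","side"):
    d=dict(np.load(n+"0.npz"));hsv=cv2.cvtColor(d["image"],cv2.COLOR_BGR2HSV);W=world(d)
    m=((hsv[...,1]<60)&(hsv[...,2]>140)&(W[...,2]>-.01)&(W[...,2]<.035)&(W[...,0]>.3)&(W[...,0]<.6)&(abs(W[...,1])<.4)).astype(np.uint8)
    m=cv2.morphologyEx(m,cv2.MORPH_CLOSE,np.ones((5,5)))
    for c in cv2.findContours(m,0,2)[0]:
        if cv2.contourArea(c)<300: continue
        p=cast(d,c[:,0],.010)[:,:2]
        (cx,cy),wh,a=cv2.minAreaRect((p*1000).astype(np.float32)); print(n,"rack",cx,cy,wh,a)
    s=(W[...,2]>.035)&(W[...,2]<.075)&(W[...,0]>.3)&(W[...,0]<.6)&(abs(W[...,1])<.4)
    k,l,st,_=cv2.connectedComponentsWithStats(s.astype(np.uint8))
    for i in range(1,k):
        if st[i,4]>8: q=W[l==i]; print(n,st[i],(q.mean(0)*1000).round(),(q[:,2].max()*1000).round())
t=cv2.imread("pics/top0.png")[160:260,115:295];s=cv2.imread("pics/side0.png")[115:275,190:330]
cv2.imwrite("pics/c0.png",np.vstack([cv2.resize(t,(540,300),interpolation=2),cv2.resize(cv2.copyMakeBorder(s,0,0,0,116),(540,300*160*540//(300*256)) if 0 else (480,300)).__getitem__(slice(None)) if 0 else cv2.copyMakeBorder(cv2.resize(s,(262,300),interpolation=2),0,0,0,278,cv2.BORDER_CONSTANT)]))
E
```

```text
top rack 545.7931518554688 190.06919860839844 (81.2253646850586, 301.4000549316406) 2.66348934173584
top rack 582.1563110351562 -206.26882934570312 (81.39051055908203, 301.09588623046875) 17.060842514038086
top [226 215  15   9 101] [548.  89.  56.] 65.0
top [195 217  19  12 211] [543. 153.  53.] 74.0
top [135 218  19  18 258] [535. 286.  61.] 71.0
top [166 218  15  14 165] [539. 222.  59.] 66.0
top [299 218  10   9  73] [539. -72.  51.] 55.0
top [121 223  10  10  76] [538. 330.  50.] 56.0
top [267 223  11  11  98] [526.   0.  54.] 74.0
side rack 582.264404296875 -207.6879425048828 (82.61265563964844, 303.4615783691406) 16.640182495117188
side rack 527.3120727539062 185.7783203125 (43.690670013427734, 312.0659484863281) 2.6639699935913086
side rack 575.7394409179688 188.29669189453125 (312.5629577636719, 42.96039962768555) 88.6299057006836
side [214 121  25  39 510] [539. 257.  55.] 70.0
side [236 158  23  41 375] [547. 123.  52.] 73.0
side [252 210  14  22 209] [529.  -6.  53.] 74.0
side [271 242  12  14 123] [540. -74.  49.] 53.0
```

View pics/c0.png

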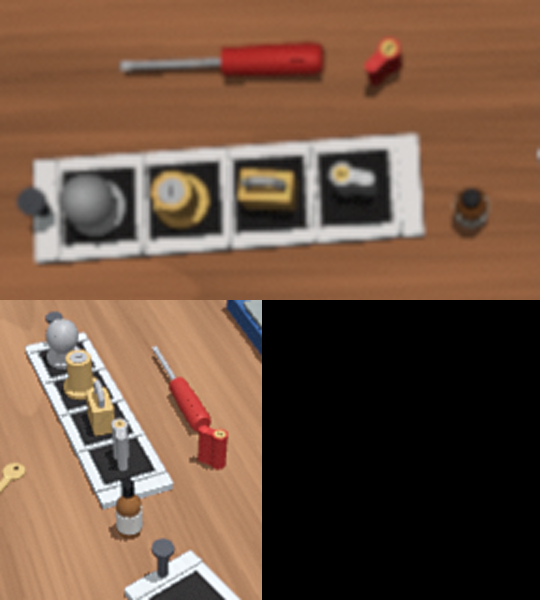

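The crop confirms the order from the post: knob, rim, padlock, euro (steel with a brass face, standing on a pad). The red twin lies off the rack and the brown item is a bottle, so both stay put. The rack sizes check out at 81 x 301 mm. Next I hover over the old rack with the wrist camera.

```bash
python3 -m crank '[{"dp":[0.37,1,0],"angular":[0,0,2.7]},{"dp":[0.37,1,0],"angular":[0,0,2.7]},{"dp":[0.37,1,0],"angular":[0,0,2.7]},{"dp":[0.37,1,0],"angular":[0,0,2.7]},{"dp":[0.37,1,0],"angular":[0,0,2.7]},{"dp":[0.37,1,0],"angular":[0,0,2.7]},{"dp":[0.37,1,0],"angular":[0,0,2.7]},{"dp":[0.37,1,0],"angular":[0,0,2.7]},{"dp":[0.37,1,0],"angular":[0,0,2.7]},{"dp":[0.37,1,0],"angular":[0,0,2.7]},{"dp":[0.37,1,0],"angular":[0,0,2.7]},{"dp":[0.37,1,0],"angular":[0,0,2.7]},{"dp":[0.37,1,0],"angular":[0,0,2.7]},{"dp":[0.37,1,0],"angular":[0,0,2.7]},{"dp":[0.37,1,0],"angular":[0,0,2.7]},{"dp":[0.37,1,0],"angular":[0,0,2.7]},{"dp":[0.37,1,0],"angular":[0,0,2.7]},{"dp":[0.37,1,0],"angular":[0,0,2.7]},{"dp":[0.37,1,0],"angular":[0,0,2.7]},{"dp":[0.37,1,0],"angular":[0,0,2.7]}]' && python3 -m crank '[{"dp":[0.37,1,0],"angular":[0,0,2.7]},{"dp":[0.37,1,0],"angular":[0,0,2.7]},{"dp":[0.37,1,0],"angular":[0,0,2.7]},{"dp":[0.37,1,0],"angular":[0,0,2.7]},{"dp":[0.37,1,0],"angular":[0,0,2.7]},{"dp":[0,0,0],"angular":[0,0,0]},{"dp":[0,0,0],"angular":[0,0,0]}]'
cat >> h.py <<'E'
from scipy.spatial.transform import Rotation as R
def st():
    from station import sense
    s=sense();y=R.from_quat(s["tool_rot"]).as_matrix()
    print("t",round(s["t"],2),"tcp",(s["tcp_pos"]*1000).round(1),"yaw",np.degrees(np.arctan2(y[1,1],y[0,1])).round(2),"tz",y[:,2].round(3),"gap",round(float(s["finger_gap"]),3),"gf",round(float(s["gripper_force"]),1),"F",s["force"].round(1),"q6",s["q"][5].round(2))
    return s
def snapw(name):
    from station import vision
    s=st();d=vision.snapshot("wrist");T=np.eye(4);T[:3,:3]=R.from_quat(s["tool_rot"]).as_matrix();T[:3,3]=s["tcp_pos"]
    d["pose"]=T@d["mount"];np.savez(name+".npz",**d);cv2.imwrite(f"pics/{name}.png",d["image"]);return d
def rayw(d,uv):
    uv=np.atleast_2d(uv).astype(float);K=d["mtx"];a=(uv-K[:2,2])/np.array([K[0,0],K[1,1]]);th=np.linalg.norm(a,axis=1)
    v=np.c_[a*(np.sin(th)/np.maximum(th,1e-9))[:,None],np.cos(th)];return v@d["pose"][:3,:3].T
def castw(d,uv,z):
    r=rayw(d,uv);o=d["pose"][:3,3];return o+r*((z-o[2])/r[:,2])[:,None]
def topview(d,name,cx,cy,z,w=.3,h=.12,s=2000):
    # rectified plane view at height z: cols=-y, rows=-x, s px/m
    gy,gx=np.meshgrid(np.arange(int(w*s)),np.arange(int(h*s)));X=cx+h/2-gx/s;Y=cy+w/2-gy/s
    p=np.stack([X,Y,np.full_like(X,z)],-1)-d["pose"][:3,3];c=p@d["pose"][:3,:3]
    th=np.arctan2(np.hypot(c[...,0],c[...,1]),c[...,2]);f=th/np.hypot(c[...,0],c[...,1])
    K=d["mtx"];im=cv2.remap(d["image"],(c[...,0]*f*K[0,0]+K[0,2]).astype(np.float32),(c[...,1]*f*K[1,1]+K[1,2]).astype(np.float32),1)
    cv2.imwrite(f"pics/{name}.png",im);return im
E
python3 - <<'E'
from h import *
d=snapw("w1");print(d["mtx"],d["mount"].round(3),d["pose"].round(3))
E
```

```text
t: 2.1
tcp_pos: [0.4904, 0.0369, 0.2481]
tool_rot: [0.769, 0.64, -0.0, -0.0]
force: [0.2, -1.0, 0.0]
finger_gap: 1.004
gripper_force: 0.0
t: 2.8
tcp_pos: [0.5453, 0.1859, 0.2477]
tool_rot: [0.688, 0.725, -0.001, -0.0]
force: [0.3, -0.4, -0.5]
finger_gap: 1.001
gripper_force: 0.0
t 2.8 tcp [545.3 185.9 247.7] yaw 3.0 tz [-0.001 -0.001 -1.   ] gap 1.001 gf 0.0 F [ 0.3 -0.4 -0.5] q6 0.08
[[325.1922621    0.         279.65026311]
 [  0.         325.1922621  211.81691101]
 [  0.           0.           1.        ]] [[-0.    -0.961 -0.276  0.07 ]
 [ 1.    -0.     0.001  0.   ]
 [-0.001 -0.276  0.961 -0.126]
 [ 0.     0.     0.     1.   ]] [[ 0.999  0.05   0.014  0.542]
 [ 0.052 -0.96  -0.277  0.256]
 [-0.001  0.277 -0.961  0.374]
 [ 0.     0.     0.     1.   ]]
```

View pics/w1.png

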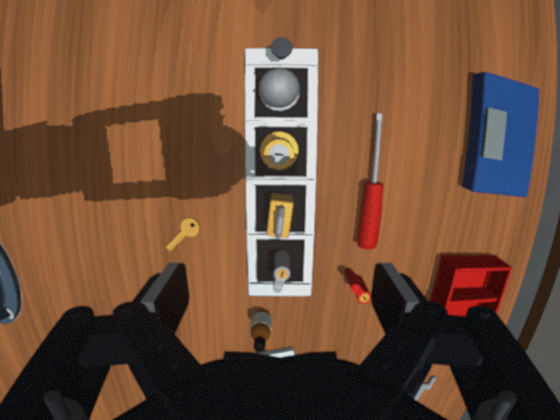

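The wrist view has rows running towards +y and columns towards +x. It shows the knob at (279,88), rim (279,151), padlock (281,215) and euro (281,270). I enlarge the rack area to get axes and edges.

```bash
python3 - <<'E'
from h import *
d=dict(np.load("w1.npz"));im=d["image"][40:300,235:330]
a=cv2.resize(im[0:130],None,fx=4,fy=4,interpolation=2);b=cv2.resize(im[130:260],None,fx=4,fy=4,interpolation=2)
cv2.imwrite("pics/w1c.png",np.hstack([a,b]))
hsv=cv2.cvtColor(d["image"],cv2.COLOR_BGR2HSV)
print("range" , "range_z" in d)
# rack white outline
w=((hsv[...,1]<60)&(hsv[...,2]>150)).astype(np.uint8);w[:,:240]=0;w[:,325:]=0;w[300:]=0
w=cv2.morphologyEx(w,cv2.MORPH_CLOSE,np.ones((3,3)))
c=max(cv2.findContours(w,0,1)[0],key=cv2.contourArea);p=castw(d,c[:,0],.010)[:,:2]
print("rack",cv2.minAreaRect((p*1000).astype(np.float32)))
E
```

```text
range True
rack ((546.408203125, 188.8986358642578), (81.47003936767578, 301.21624755859375), 2.6626980304718018)
```

View pics/w1c.png

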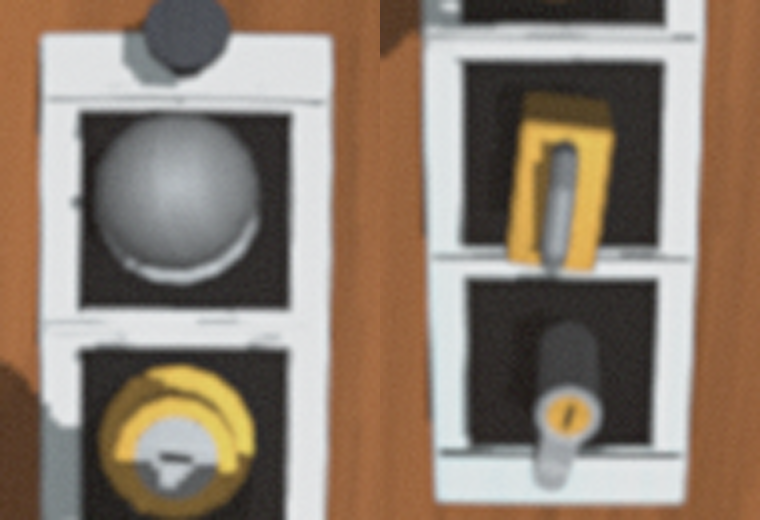

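```bash
python3 - <<'E'
from h import *
d=dict(np.load("w1.npz"))
L=lambda P:np.array([(235+x/4-.4,40+y/4-.4) for x,y in P]);Rr=lambda P:np.array([(235+(x-380)/4-.4,170+y/4-.4) for x,y in P])
mm=lambda uv,z:(castw(d,uv,z)[:,:2]*1000).round(1)
print("knob",mm(L([(177,198),(95,198),(259,198)]),.048).tolist())
print("rim",mm(L([(176,457),(114,457),(238,457)]),.060).tolist())
p=mm(Rr([(522,122),(614,132),(594,270),(507,260)]),.050);print("pad",p.tolist(),p.mean(0),[np.linalg.norm(p[i]-p[i-1]) for i in range(4)])
v=(p[0]+p[1]-p[2]-p[3]);print("yaw",np.degrees(np.arctan2(-v[0],v[1])))
e=mm(Rr([(569,414),(549,489)]),.059);v=e[0]-e[1];print("euro",e.tolist(),np.linalg.norm(v),"yaw",np.degrees(np.arctan2(-v[0],v[1])))
E
```

```text
knob [[539.6, 287.4], [519.5, 286.6], [559.8, 288.6]]
rim [[542.8, 223.7], [527.8, 223.0], [557.7, 224.5]]
pad [[536.5, 174.8], [560.2, 173.4], [557.4, 135.4], [534.2, 137.0]] [547.075 155.15 ] [np.float64(37.869908898754964), np.float64(23.741314201197923), np.float64(38.10301825315155), np.float64(23.255106965997744)]
yaw -3.8491917598109344
euro [[552.8, 96.8], [548.6, 73.1]] 24.069275020241047 yaw -10.049348588124714
```

Sizes agree: knob 40 mm, rim 30 mm, padlock 24 x 38 mm, euro barrel to fin tip 24 mm. I start with the knob.

```bash
python3 -m crank '[{"dp":[-0.05,0.85,0],"angular":[0,0,0]},{"dp":[-0.05,0.85,0],"angular":[0,0,0]},{"dp":[-0.05,0.85,0],"angular":[0,0,0]},{"dp":[-0.04,0.83,0],"angular":[0,0,0]},{"dp":[0,0,-0.9],"angular":[0,0,0]},{"dp":[0,0,-0.9],"angular":[0,0,0]},{"dp":[0,0,-0.9],"angular":[0,0,0]},{"dp":[0,0,-0.9],"angular":[0,0,0]},{"dp":[0,0,-0.9],"angular":[0,0,0]},{"dp":[0,0,-0.8],"angular":[0,0,0]},{"dp":[0,0,-0.6],"angular":[0,0,0]},{"dp":[0,0,-0.4],"angular":[0,0,0]},{"dp":[0,0,-0.3],"angular":[0,0,0]},{"dp":[0,0,-0.1],"angular":[0,0,0]},{"dp":[0,0,0],"angular":[0,0,0]},{"dp":[0,0,0],"angular":[0,0,0]}]' 0.3 60; python3 -c "from h import *;st()"
```

```text
t: 4.45
tcp_pos: [0.5407, 0.2871, 0.0481]
tool_rot: [0.689, 0.725, 0.001, 0.0]
force: [-0.7, 0.1, -0.1]
finger_gap: 0.698
gripper_force: 0.0
t 4.45 tcp [540.7 287.1  48.1] yaw 2.92 tz [ 0.001  0.    -1.   ] gap 0.698 gf 0.0 F [-0.7  0.1 -0.1] q6 0.25
```

```bash
python3 -m crank '[{"dp":[0,0,-0.07],"angular":[0,0,0]},{"dp":[0,0,0],"angular":[0,0,0]},{"dp":[0,0,0],"angular":[0,0,0]},{"dp":[0,0,0],"angular":[0,0,0]},{"dp":[0,0,0],"angular":[0,0,0]},{"dp":[0,0,0],"angular":[0,0,0]},{"dp":[0,0,0],"angular":[0,0,0]},{"dp":[0,0,0],"angular":[0,0,0]},{"dp":[0,0,0.2],"angular":[0,0,0]},{"dp":[0,0,0.5],"angular":[0,0,0]},{"dp":[0,0,0.8],"angular":[0,0,0]},{"dp":[0,0,0.8],"angular":[0,0,0]},{"dp":[0,0,0.8],"angular":[0,0,0]},{"dp":[0,0,0.4],"angular":[0,0,0]}]' 1 60; python3 -c "from h import *;st()"
```

```text
t: 5.85
tcp_pos: [0.5413, 0.2874, 0.1531]
tool_rot: [0.689, 0.725, 0.002, 0.001]
force: [0.2, -0.1, -2.1]
finger_gap: 0.444
gripper_force: 60.5
t 5.85 tcp [541.3 287.4 153.1] yaw 2.93 tz [ 0.004  0.001 -1.   ] gap 0.444 gf 60.5 F [ 0.2 -0.1 -2.1] q6 0.25
```

```bash
python3 -m crank '[{"dp":[0.05,-0.5,0],"angular":[0,0,0.7]},{"dp":[0.1,-0.8,0],"angular":[0,0,0.7]},{"dp":[0.12,-1,0],"angular":[0,0,0.7]},{"dp":[0.12,-1,0],"angular":[0,0,0.7]},{"dp":[0.12,-1,0],"angular":[0,0,0.7]},{"dp":[0.12,-1,0],"angular":[0,0,0.7]},{"dp":[0.12,-1,0],"angular":[0,0,0.7]},{"dp":[0.12,-1,0],"angular":[0,0,0.7]},{"dp":[0.12,-1,0],"angular":[0,0,0.7]},{"dp":[0.12,-1,0],"angular":[0,0,0.7]},{"dp":[0.12,-1,0],"angular":[0,0,0.7]},{"dp":[0.12,-1,0],"angular":[0,0,0.7]},{"dp":[0.12,-1,0],"angular":[0,0,0.7]},{"dp":[0.12,-1,0],"angular":[0,0,0.7]},{"dp":[0.12,-1,0],"angular":[0,0,0.7]},{"dp":[0.12,-1,0],"angular":[0,0,0.7]},{"dp":[0.12,-1,0],"angular":[0,0,0.7]},{"dp":[0.12,-1,0],"angular":[0,0,0.7]},{"dp":[0.12,-1,0],"angular":[0,0,0.7]},{"dp":[0.12,-0.9,0],"angular":[0,0,0.7]}]' && python3 -m crank '[{"dp":[0.02,-0.4,-0.5],"angular":[0,0,0]},{"dp":[0,0,-0.8],"angular":[0,0,0]},{"dp":[0,0,-0.8],"angular":[0,0,0]},{"dp":[0,0,-0.5],"angular":[0,0,0]},{"dp":[0,0,0],"angular":[0,0,0]},{"dp":[0,0,0],"angular":[0,0,0]}]'; python3 -c "from h import *;st()"
```

```text
t: 7.85
tcp_pos: [0.6091, -0.2904, 0.1499]
tool_rot: [0.595, 0.803, -0.0, -0.0]
force: [0.6, 1.4, -2.1]
finger_gap: 0.44
gripper_force: 60.5
t: 8.45
tcp_pos: [0.6101, -0.3004, 0.0719]
tool_rot: [0.595, 0.804, 0.0, -0.0]
force: [0.9, -0.3, -1.9]
finger_gap: 0.44
gripper_force: 60.6
t 8.45 tcp [ 610.1 -300.4   71.9] yaw 16.95 tz [-0.001  0.001 -1.   ] gap 0.44 gf 60.6 F [ 0.9 -0.3 -1.9] q6 -0.92
```

```bash
python3 -m crank '[{"dp":[0.03,0,-0.5],"angular":[0,0,0]},{"dp":[0,0,-0.3],"angular":[0,0,0]},{"dp":[0,0,-0.1],"angular":[0,0,0]},{"dp":[0,0,-0.05],"angular":[0,0,0]},{"dp":[0,0,0],"angular":[0,0,0]},{"dp":[0,0,0],"angular":[0,0,0]}]'; python3 -c "from h import *;st()"
```

```text
t: 9.05
tcp_pos: [0.6112, -0.3012, 0.0441]
tool_rot: [0.595, 0.803, -0.0, 0.0]
force: [0.5, -0.6, -2.2]
finger_gap: 0.448
gripper_force: 60.5
t 9.05 tcp [ 611.2 -301.2   44.1] yaw 16.92 tz [ 0.001 -0.    -1.   ] gap 0.448 gf 60.5 F [ 0.5 -0.6 -2.2] q6 -0.92
```

```bash
python3 -m crank '[{"dp":[0,0,-0.05],"angular":[0,0,0]},{"dp":[0,0,-0.04],"angular":[0,0,0]},{"dp":[0,0,0],"angular":[0,0,0]},{"dp":[0,0,0],"angular":[0,0,0]}]'; python3 -m crank '[{"dp":[0,0,0],"angular":[0,0,0]},{"dp":[0,0,0],"angular":[0,0,0]},{"dp":[0,0,0],"angular":[0,0,0]},{"dp":[0,0,0],"angular":[0,0,0]},{"dp":[0,0,0.5],"angular":[0,0,0]},{"dp":[0,0,1],"angular":[0,0,0]},{"dp":[0,0,1],"angular":[0,0,0]},{"dp":[0,0,1],"angular":[0,0,0]},{"dp":[0,0,1],"angular":[0,0,0]},{"dp":[0,0,1],"angular":[0,0,0]},{"dp":[0,0,0],"angular":[0,0,0]},{"dp":[0,0,0],"angular":[0,0,0]}]' 0.3; python3 - <<'E'
from h import *
d=snapw("w2")
E
```

```text
t: 9.45
tcp_pos: [0.6113, -0.3013, 0.0421]
tool_rot: [0.595, 0.804, -0.0, 0.001]
force: [-0.7, 1.7, 5.6]
finger_gap: 0.444
gripper_force: 61.2
t: 10.65
tcp_pos: [0.6113, -0.3012, 0.2077]
tool_rot: [0.595, 0.803, 0.0, 0.001]
force: [-0.0, -0.5, -0.2]
finger_gap: 0.701
gripper_force: 0.0
t 10.65 tcp [ 611.3 -301.2  207.7] yaw 16.93 tz [ 0.002 -0.002 -1.   ] gap 0.701 gf 0.0 F [-0.  -0.5 -0.2] q6 -0.92
```

View pics/w2.png

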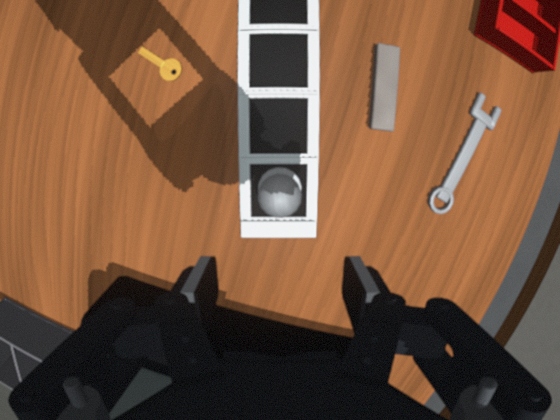

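The knob stands centred in the far place, at (280,192). Next is the rim.

```bash
python3 -m crank '[{"dp":[-0.12,0.97,-0.1],"angular":[0,0,-0.8]},{"dp":[-0.12,0.97,-0.1],"angular":[0,0,-0.8]},{"dp":[-0.12,0.97,-0.1],"angular":[0,0,-0.8]},{"dp":[-0.12,0.97,-0.1],"angular":[0,0,-0.8]},{"dp":[-0.12,0.97,-0.1],"angular":[0,0,-0.8]},{"dp":[-0.13,0.97,-0.1],"angular":[0,0,-0.8]},{"dp":[-0.13,0.97,-0.1],"angular":[0,0,-0.8]},{"dp":[-0.13,0.97,-0.1],"angular":[0,0,-0.8]},{"dp":[-0.13,0.97,-0.1],"angular":[0,0,-0.8]},{"dp":[-0.13,0.97,-0.1],"angular":[0,0,-0.8]},{"dp":[-0.13,0.97,-0.1],"angular":[0,0,-0.8]},{"dp":[-0.13,0.97,-0.1],"angular":[0,0,-0.8]},{"dp":[-0.13,0.97,-0.1],"angular":[0,0,-0.8]},{"dp":[-0.13,0.97,-0.1],"angular":[0,0,-0.8]},{"dp":[-0.13,0.97,-0.1],"angular":[0,0,-0.8]},{"dp":[-0.13,0.97,-0.1],"angular":[0,0,-0.8]},{"dp":[-0.13,0.97,-0.1],"angular":[0,0,-0.8]},{"dp":[-0.12,0.97,-0.1],"angular":[0,0,-0.8]},{"dp":[0,0,0],"angular":[0,0,0]},{"dp":[0,0,0],"angular":[0,0,0]}]' 0.4; python3 -c "from h import *;st()"
```

```text
t: 12.7
tcp_pos: [0.5414, 0.223, 0.1506]
tool_rot: [0.691, 0.723, -0.001, -0.001]
force: [0.9, 0.5, 0.0]
finger_gap: 0.598
gripper_force: 0.0
t 12.7 tcp [541.4 223.  150.6] yaw 2.64 tz [-0.003 -0.001 -1.   ] gap 0.598 gf 0.0 F [0.9 0.5 0. ] q6 0.15
```

```bash
python3 -m crank '[{"dp":[0.05,0.02,-0.8],"angular":[0,0,0]},{"dp":[0,0,-0.9],"angular":[0,0,0]},{"dp":[0,0,-0.8],"angular":[0,0,0]},{"dp":[0,0,-0.6],"angular":[0,0,0]},{"dp":[0,0,-0.3],"angular":[0,0,0]},{"dp":[0,0,-0.22],"angular":[0,0,0]},{"dp":[0,0,0],"angular":[0,0,0]},{"dp":[0,0,0],"angular":[0,0,0]}]'; python3 -m crank '[{"dp":[0,0,0],"angular":[0,0,0]},{"dp":[0,0,0],"angular":[0,0,0]},{"dp":[0,0,0],"angular":[0,0,0]},{"dp":[0,0,0],"angular":[0,0,0]},{"dp":[0,0,0],"angular":[0,0,0]},{"dp":[0,0,0],"angular":[0,0,0]},{"dp":[0,0,0],"angular":[0,0,0]}]' 1 60;  python3 -m crank '[{"dp":[0,0,0.2],"angular":[0,0,0]},{"dp":[0,0,0.5],"angular":[0,0,0]},{"dp":[0,0,0.8],"angular":[0,0,0]},{"dp":[0,0,0.8],"angular":[0,0,0]},{"dp":[0,0,0.8],"angular":[0,0,0]},{"dp":[0,0,0.4],"angular":[0,0,0]}]'; python3 -c "from h import *;st()"
```

```text
t: 13.5
tcp_pos: [0.5446, 0.2232, 0.044]
tool_rot: [0.691, 0.722, 0.0, 0.0]
force: [0.6, -1.1, -0.3]
finger_gap: 0.599
gripper_force: 0.0
t: 14.2
tcp_pos: [0.5443, 0.2235, 0.0445]
tool_rot: [0.691, 0.723, 0.0, 0.0]
force: [-1.3, -0.2, 5.8]
finger_gap: 0.333
gripper_force: 59.4
t: 14.8
tcp_pos: [0.5452, 0.2237, 0.1512]
tool_rot: [0.691, 0.723, 0.002, 0.001]
force: [-0.2, 0.3, -1.8]
finger_gap: 0.33
gripper_force: 59.4
t 14.8 tcp [545.2 223.7 151.2] yaw 2.54 tz [ 0.004  0.001 -1.   ] gap 0.33 gf 59.4 F [-0.2  0.3 -1.8] q6 0.16
```

```bash
python3 -m crank '[{"dp":[0.1,-0.6,0],"angular":[0,0,0.9]},{"dp":[0.1,-0.9,0],"angular":[0,0,0.9]},{"dp":[0.1,-1,0],"angular":[0,0,0.9]},{"dp":[0.1,-1,0],"angular":[0,0,0.9]},{"dp":[0.1,-1,0],"angular":[0,0,0.9]},{"dp":[0.1,-1,0],"angular":[0,0,0.9]},{"dp":[0.1,-1,0],"angular":[0,0,0.9]},{"dp":[0.1,-1,0],"angular":[0,0,0.9]},{"dp":[0.1,-1,0],"angular":[0,0,0.9]},{"dp":[0.1,-1,0],"angular":[0,0,0.9]},{"dp":[0.1,-1,0],"angular":[0,0,0.9]},{"dp":[0.1,-1,0],"angular":[0,0,0.9]},{"dp":[0.1,-1,0],"angular":[0,0,0.9]},{"dp":[0.1,-1,0],"angular":[0,0,0.9]},{"dp":[0.1,-1,0],"angular":[0,0,0.9]},{"dp":[0.05,-0.9,0],"angular":[0,0,0.9]},{"dp":[0,0,0],"angular":[0,0,0]},{"dp":[0,0,0],"angular":[0,0,0]}]'; python3 -m crank '[{"dp":[0,0,-0.5],"angular":[0,0,0]},{"dp":[0,0,-0.8],"angular":[0,0,0]},{"dp":[0,0,-0.8],"angular":[0,0,0]},{"dp":[0,0,-0.7],"angular":[0,0,0]},{"dp":[0,0,-0.5],"angular":[0,0,0]},{"dp":[0,0,-0.2],"angular":[0,0,0]},{"dp":[0,0,0],"angular":[0,0,0]},{"dp":[0,0,0],"angular":[0,0,0]}]'; python3 -c "from h import *;st()"
```

```text
t: 16.6
tcp_pos: [0.59, -0.2389, 0.148]
tool_rot: [0.596, 0.803, 0.0, -0.001]
force: [-1.7, 0.6, -2.3]
finger_gap: 0.336
gripper_force: 59.4
t: 17.4
tcp_pos: [0.5912, -0.2387, 0.044]
tool_rot: [0.595, 0.804, 0.0, 0.001]
force: [-0.1, 0.1, -1.6]
finger_gap: 0.336
gripper_force: 59.4
t 17.4 tcp [ 591.2 -238.7   44. ] yaw 16.95 tz [ 0.001 -0.001 -1.   ] gap 0.336 gf 59.4 F [-0.1  0.1 -1.6] q6 -0.85
```

```bash
python3 -m crank '[{"dp":[0,0,-0.07],"angular":[0,0,0]},{"dp":[0,0,-0.06],"angular":[0,0,0]},{"dp":[0,0,0],"angular":[0,0,0]},{"dp":[0,0,0],"angular":[0,0,0]}]'; python3 -c "from h import *;st()"
```

```text
t: 17.8
tcp_pos: [0.5912, -0.239, 0.0406]
tool_rot: [0.595, 0.803, 0.0, 0.001]
force: [-0.8, 1.0, 3.5]
finger_gap: 0.338
gripper_force: 59.6
t 17.8 tcp [ 591.2 -239.    40.6] yaw 16.93 tz [ 0.002 -0.001 -1.   ] gap 0.338 gf 59.6 F [-0.8  1.   3.5] q6 -0.85
```

```bash
python3 -m crank '[{"dp":[0,0,0],"angular":[0,0,0]},{"dp":[0,0,0],"angular":[0,0,0]},{"dp":[0,0,0],"angular":[0,0,0]},{"dp":[0,0,0],"angular":[0,0,0]},{"dp":[0,0,0.6],"angular":[0,0,0]},{"dp":[0,0,1],"angular":[0,0,0]},{"dp":[0,0,1],"angular":[0,0,0]},{"dp":[0,0,1],"angular":[0,0,0]}]' 0.4; python3 -m crank '[{"dp":[-0.1,0.9,0],"angular":[0,0,-1.5]},{"dp":[-0.1,0.94,0],"angular":[0,0,-1.5]},{"dp":[-0.1,0.94,0],"angular":[0,0,-1.5]},{"dp":[-0.1,0.94,0],"angular":[0,0,-1.5]},{"dp":[-0.1,0.94,0],"angular":[0,0,-1.5]},{"dp":[-0.11,0.94,0],"angular":[0,0,-1.5]},{"dp":[-0.11,0.94,0],"angular":[0,0,-1.5]},{"dp":[-0.11,0.94,0],"angular":[0,0,-1.5]},{"dp":[-0.11,0.94,0],"angular":[0,0,-1.5]},{"dp":[-0.11,0.94,0],"angular":[0,0,-1.5]},{"dp":[-0.11,0.94,0],"angular":[0,0,-1.5]},{"dp":[-0.11,0.94,0],"angular":[0,0,-1.5]},{"dp":[-0.1,0.94,0],"angular":[0,0,-1.5]},{"dp":[-0.1,0.94,0],"angular":[0,0,-1.4]},{"dp":[0,0,0],"angular":[0,0,0]},{"dp":[0,0,0],"angular":[0,0,0]}]' 0.4; python3 -c "from h import *;st()"
```

```text
t: 18.6
tcp_pos: [0.5903, -0.2385, 0.1482]
tool_rot: [0.595, 0.803, -0.0, -0.0]
force: [0.5, 0.2, 0.2]
finger_gap: 0.599
gripper_force: 0.0
t: 20.2
tcp_pos: [0.5463, 0.1553, 0.1474]
tool_rot: [0.73, 0.683, -0.0, 0.0]
force: [0.4, 0.1, 1.2]
finger_gap: 0.599
gripper_force: 0.0
t 20.2 tcp [546.3 155.3 147.4] yaw -3.86 tz [-0. -0. -1.] gap 0.599 gf 0.0 F [0.4 0.1 1.2] q6 0.15
```

```bash
python3 -m crank '[{"dp":[0.02,0,-0.8],"angular":[0,0,0]},{"dp":[0,0,-0.9],"angular":[0,0,0]},{"dp":[0,0,-0.8],"angular":[0,0,0]},{"dp":[0,0,-0.6],"angular":[0,0,0]},{"dp":[0,0,-0.3],"angular":[0,0,0]},{"dp":[0,0,-0.2],"angular":[0,0,0]},{"dp":[0,0,0],"angular":[0,0,0]},{"dp":[0,0,0],"angular":[0,0,0]}]'; python3 -m crank '[{"dp":[0,0,0],"angular":[0,0,0]},{"dp":[0,0,0],"angular":[0,0,0]},{"dp":[0,0,0],"angular":[0,0,0]},{"dp":[0,0,0],"angular":[0,0,0]},{"dp":[0,0,0],"angular":[0,0,0]},{"dp":[0,0,0],"angular":[0,0,0]},{"dp":[0,0,0],"angular":[0,0,0]}]' 1 60;  python3 -m crank '[{"dp":[0,0,0.2],"angular":[0,0,0]},{"dp":[0,0,0.5],"angular":[0,0,0]},{"dp":[0,0,0.8],"angular":[0,0,0]},{"dp":[0,0,0.8],"angular":[0,0,0]},{"dp":[0,0,0.8],"angular":[0,0,0]},{"dp":[0,0,0.4],"angular":[0,0,0]}]'; python3 -c "from h import *;st()"
```

```text
t: 21.0
tcp_pos: [0.5477, 0.1547, 0.0402]
tool_rot: [0.731, 0.682, 0.001, 0.0]
force: [0.2, -0.1, -0.3]
finger_gap: 0.599
gripper_force: 0.0
t: 21.7
tcp_pos: [0.5476, 0.1551, 0.0405]
tool_rot: [0.731, 0.682, 0.001, 0.001]
force: [-1.2, 0.6, 5.9]
finger_gap: 0.268
gripper_force: 59.6
t: 22.3
tcp_pos: [0.548, 0.1552, 0.1472]
tool_rot: [0.731, 0.682, 0.001, 0.001]
force: [0.1, -0.1, -1.4]
finger_gap: 0.272
gripper_force: 58.9
t 22.3 tcp [548.  155.2 147.2] yaw -3.96 tz [ 0.004  0.    -1.   ] gap 0.272 gf 58.9 F [ 0.1 -0.1 -1.4] q6 0.15
```

```bash
python3 -m crank '[{"dp":[0.07,-0.6,0],"angular":[0,0,1.75]},{"dp":[0.07,-0.9,0],"angular":[0,0,1.75]},{"dp":[0.07,-1,0],"angular":[0,0,1.75]},{"dp":[0.07,-1,0],"angular":[0,0,1.75]},{"dp":[0.07,-1,0],"angular":[0,0,1.75]},{"dp":[0.07,-1,0],"angular":[0,0,1.75]},{"dp":[0.07,-1,0],"angular":[0,0,1.75]},{"dp":[0.07,-1,0],"angular":[0,0,1.75]},{"dp":[0.07,-1,0],"angular":[0,0,1.75]},{"dp":[0.07,-1,0],"angular":[0,0,1.75]},{"dp":[0.07,-0.9,0],"angular":[0,0,1.75]},{"dp":[0.05,-0.6,0],"angular":[0,0,1.75]},{"dp":[0,0,0],"angular":[0,0,0]},{"dp":[0,0,0],"angular":[0,0,0]}]'; python3 -m crank '[{"dp":[0,0,-0.5],"angular":[0,0,0]},{"dp":[0,0,-0.8],"angular":[0,0,0]},{"dp":[0,0,-0.8],"angular":[0,0,0]},{"dp":[0,0,-0.7],"angular":[0,0,0]},{"dp":[0,0,-0.5],"angular":[0,0,0]},{"dp":[0,0,-0.2],"angular":[0,0,0]},{"dp":[0,0,0],"angular":[0,0,0]},{"dp":[0,0,0],"angular":[0,0,0]}]'; python3 -c "from h import *;st()"
```

```text
t: 23.7
tcp_pos: [0.571, -0.1747, 0.1442]
tool_rot: [0.595, 0.804, 0.0, -0.001]
force: [-0.6, 0.1, -1.3]
finger_gap: 0.271
gripper_force: 58.9
t: 24.5
tcp_pos: [0.5723, -0.175, 0.0402]
tool_rot: [0.595, 0.804, 0.0, 0.001]
force: [-0.2, -0.3, -1.9]
finger_gap: 0.269
gripper_force: 58.9
t 24.5 tcp [ 572.3 -175.    40.2] yaw 17.04 tz [ 0.001 -0.001 -1.   ] gap 0.269 gf 58.9 F [-0.2 -0.3 -1.9] q6 -0.78
```

```bash
python3 -m crank '[{"dp":[0,0,-0.07],"angular":[0,0,0]},{"dp":[0,0,-0.06],"angular":[0,0,0]},{"dp":[0,0,0],"angular":[0,0,0]},{"dp":[0,0,0],"angular":[0,0,0]}]'; python3 -c "from h import *;st()"
```

```text
t: 24.9
tcp_pos: [0.5723, -0.1754, 0.0365]
tool_rot: [0.595, 0.804, 0.0, 0.001]
force: [0.0, 0.8, 3.2]
finger_gap: 0.268
gripper_force: 59.5
t 24.9 tcp [ 572.3 -175.4   36.5] yaw 17.02 tz [ 0.002 -0.001 -1.   ] gap 0.268 gf 59.5 F [0.  0.8 3.2] q6 -0.78
```

```bash
python3 -m crank '[{"dp":[0,0,0],"angular":[0,0,0]},{"dp":[0,0,0],"angular":[0,0,0]},{"dp":[0,0,0],"angular":[0,0,0]},{"dp":[0,0,0],"angular":[0,0,0]},{"dp":[0,0,0.6],"angular":[0,0,0]},{"dp":[0,0,1],"angular":[0,0,0]},{"dp":[0,0,1],"angular":[0,0,0]},{"dp":[0,0,1],"angular":[0,0,0]}]' 0.5; python3 -m crank '[{"dp":[-0.06,0.9,0],"angular":[0,0,-2.7]},{"dp":[-0.06,0.9,0],"angular":[0,0,-2.7]},{"dp":[-0.06,0.9,0],"angular":[0,0,-2.7]},{"dp":[-0.06,0.9,0],"angular":[0,0,-2.7]},{"dp":[-0.06,0.92,0],"angular":[0,0,-2.7]},{"dp":[-0.06,0.92,0],"angular":[0,0,-2.7]},{"dp":[-0.06,0.92,0],"angular":[0,0,-2.7]},{"dp":[-0.06,0.92,0],"angular":[0,0,-2.7]},{"dp":[-0.06,0.9,0],"angular":[0,0,-2.7]},{"dp":[-0.06,0.9,0],"angular":[0,0,-2.7]},{"dp":[0,0,0],"angular":[0,0,0]},{"dp":[0,0,0],"angular":[0,0,0]}]'; python3 -c "from h import *;st()"
```

```text
t: 25.7
tcp_pos: [0.5714, -0.1749, 0.1444]
tool_rot: [0.595, 0.804, -0.0, -0.0]
force: [0.2, -0.2, -0.2]
finger_gap: 0.5
gripper_force: 0.0
t: 26.9
tcp_pos: [0.5535, 0.0977, 0.1435]
tool_rot: [0.765, 0.644, -0.0, 0.0]
force: [-0.7, -0.2, 0.8]
finger_gap: 0.495
gripper_force: 0.0
t 26.9 tcp [553.5  97.7 143.5] yaw -9.84 tz [-0. -0. -1.] gap 0.495 gf 0.0 F [-0.7 -0.2  0.8] q6 0.15
```

```bash
python3 -m crank '[{"dp":[-0.05,-0.03,-0.8],"angular":[0,0,0]},{"dp":[0,0,-0.9],"angular":[0,0,0]},{"dp":[0,0,-0.8],"angular":[0,0,0]},{"dp":[0,0,-0.6],"angular":[0,0,0]},{"dp":[0,0,-0.3],"angular":[0,0,0]},{"dp":[0,0,-0.1],"angular":[0,0,0]},{"dp":[0,0,0],"angular":[0,0,0]},{"dp":[0,0,0],"angular":[0,0,0]}]'; python3 -m crank '[{"dp":[0,0,0],"angular":[0,0,0]},{"dp":[0,0,0],"angular":[0,0,0]},{"dp":[0,0,0],"angular":[0,0,0]},{"dp":[0,0,0],"angular":[0,0,0]},{"dp":[0,0,0],"angular":[0,0,0]},{"dp":[0,0,0],"angular":[0,0,0]},{"dp":[0,0,0],"angular":[0,0,0]}]' 1 60;  python3 -m crank '[{"dp":[0,0,0.2],"angular":[0,0,0]},{"dp":[0,0,0.5],"angular":[0,0,0]},{"dp":[0,0,0.8],"angular":[0,0,0]},{"dp":[0,0,0.8],"angular":[0,0,0]},{"dp":[0,0,0.8],"angular":[0,0,0]},{"dp":[0,0,0.4],"angular":[0,0,0]}]'; python3 - <<'E'
from h import *
d=snapw("w3");d0=dict(np.load("w1.npz"))
cv2.imwrite("pics/w3c.png",cv2.resize(d["image"][120:400,160:400],None,fx=2,fy=2))
E
```

```text
t: 27.7
tcp_pos: [0.5529, 0.0962, 0.0394]
tool_rot: [0.766, 0.643, 0.001, 0.001]
force: [-0.2, 0.2, -0.0]
finger_gap: 0.497
gripper_force: 0.0
t: 28.4
tcp_pos: [0.5527, 0.0965, 0.0395]
tool_rot: [0.766, 0.643, 0.001, 0.001]
force: [-0.0, 0.0, 6.1]
finger_gap: 0.182
gripper_force: 58.4
t: 29.0
tcp_pos: [0.5528, 0.0966, 0.1455]
tool_rot: [0.766, 0.643, 0.001, 0.001]
force: [0.1, -0.2, -1.4]
finger_gap: 0.185
gripper_force: 58.5
t 29.0 tcp [552.8  96.6 145.5] yaw -9.96 tz [ 0.003 -0.    -1.   ] gap 0.185 gf 58.5 F [ 0.1 -0.2 -1.4] q6 0.15
```

View pics/w3c.png

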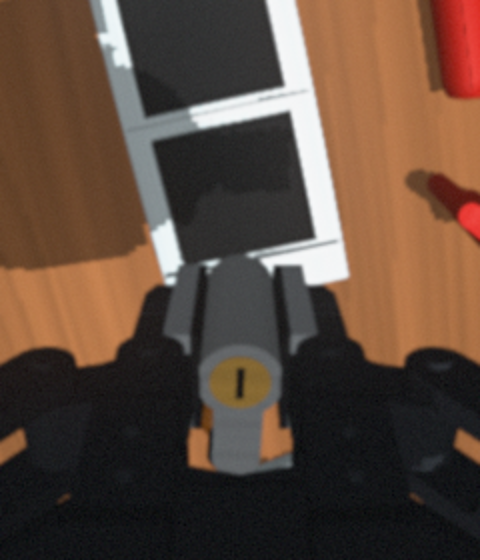

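The crop shows the euro held upright between the pads, barrel at (240,385) with the fin behind it. I carry it to the place next to the post.

```bash
python3 -m crank '[{"dp":[-0.01,-0.5,0],"angular":[0,0,3.4]},{"dp":[-0.01,-0.9,0],"angular":[0,0,3.4]},{"dp":[-0.01,-1,0],"angular":[0,0,3.4]},{"dp":[-0.01,-1,0],"angular":[0,0,3.4]},{"dp":[-0.01,-1,0],"angular":[0,0,3.4]},{"dp":[-0.01,-1,0],"angular":[0,0,3.4]},{"dp":[0,-0.8,0],"angular":[0,0,3.4]},{"dp":[0,-0.49,0],"angular":[0,0,3.2]},{"dp":[0,0,0],"angular":[0,0,0]},{"dp":[0,0,0],"angular":[0,0,0]}]'; python3 -m crank '[{"dp":[0,0,-0.5],"angular":[0,0,0]},{"dp":[0,0,-0.8],"angular":[0,0,0]},{"dp":[0,0,-0.8],"angular":[0,0,0]},{"dp":[0,0,-0.7],"angular":[0,0,0]},{"dp":[0,0,-0.5],"angular":[0,0,0]},{"dp":[0,0,-0.2],"angular":[0,0,0]},{"dp":[0,0,0],"angular":[0,0,0]},{"dp":[0,0,0],"angular":[0,0,0]}]'; python3 -c "from h import *;st()"
```

```text
t: 30.05
tcp_pos: [0.5496, -0.1038, 0.1428]
tool_rot: [0.595, 0.803, -0.0, -0.001]
force: [0.9, 0.4, -0.7]
finger_gap: 0.183
gripper_force: 58.4
t: 30.85
tcp_pos: [0.5507, -0.1037, 0.0391]
tool_rot: [0.594, 0.804, 0.0, 0.0]
force: [-0.6, 0.1, -0.1]
finger_gap: 0.179
gripper_force: 58.5
t 30.85 tcp [ 550.7 -103.7   39.1] yaw 17.06 tz [ 0.001 -0.    -1.   ] gap 0.179 gf 58.5 F [-0.6  0.1 -0.1] q6 -0.68
```

```bash
python3 -m crank '[{"dp":[0,0,-0.07],"angular":[0,0,0]},{"dp":[0,0,-0.06],"angular":[0,0,0]},{"dp":[0,0,0],"angular":[0,0,0]},{"dp":[0,0,0],"angular":[0,0,0]}]'; python3 -c "from h import *;st()"
```

```text
t: 31.25
tcp_pos: [0.5509, -0.1044, 0.0356]
tool_rot: [0.595, 0.804, 0.0, 0.001]
force: [-1.1, 2.1, 4.7]
finger_gap: 0.176
gripper_force: 58.9
t 31.25 tcp [ 550.9 -104.4   35.6] yaw 17.01 tz [ 0.002 -0.    -1.   ] gap 0.176 gf 58.9 F [-1.1  2.1  4.7] q6 -0.68
```

```bash
python3 -m crank '[{"dp":[0,0,0],"angular":[0,0,0]},{"dp":[0,0,0],"angular":[0,0,0]},{"dp":[0,0,0],"angular":[0,0,0]},{"dp":[0,0,0],"angular":[0,0,0]},{"dp":[0,0,0.6],"angular":[0,0,0]},{"dp":[0,0,1],"angular":[0,0,0]},{"dp":[0,0,1],"angular":[0,0,0]},{"dp":[0,0,1],"angular":[0,0,0]},{"dp":[0.2,-0.9,1],"angular":[0,0,0]},{"dp":[0.2,-0.9,1],"angular":[0,0,0]},{"dp":[0.2,-0.9,1],"angular":[0,0,0]},{"dp":[0.3,-0.9,0],"angular":[0,0,0]},{"dp":[0.3,-0.9,0],"angular":[0,0,0]},{"dp":[0.3,-0.9,0],"angular":[0,0,0]},{"dp":[0.2,-0.9,0],"angular":[0,0,0]},{"dp":[0,0,0],"angular":[0,0,0]},{"dp":[0,0,0],"angular":[0,0,0]}]' 0.5; python3 - <<'E'
from h import *
from station import vision
d=snapw("w4")
c=np.array([582.2,-206.5]);th=np.radians(17.06);y=np.array([-np.sin(th),np.cos(th)])
cv2.imwrite("pics/w4c.png",cv2.resize(d["image"][30:330,190:370],None,fx=2,fy=2,interpolation=2))
s=vision.snapshot("side");cv2.imwrite("pics/s4c.png",cv2.resize(s["image"][220:400,230:430],None,fx=3,fy=3))
E
```

```text
t: 32.95
tcp_pos: [0.6008, -0.2933, 0.232]
tool_rot: [0.595, 0.804, 0.0, -0.001]
force: [-0.6, 0.2, 0.6]
finger_gap: 0.503
gripper_force: 0.0
t 32.95 tcp [ 600.8 -293.3  232. ] yaw 16.96 tz [-0.001  0.001 -1.   ] gap 0.503 gf 0.0 F [-0.6  0.2  0.6] q6 -0.92
```

View pics/w4c.png

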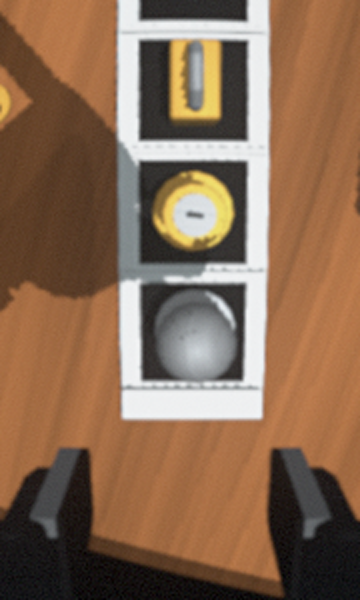

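View pics/s4c.png

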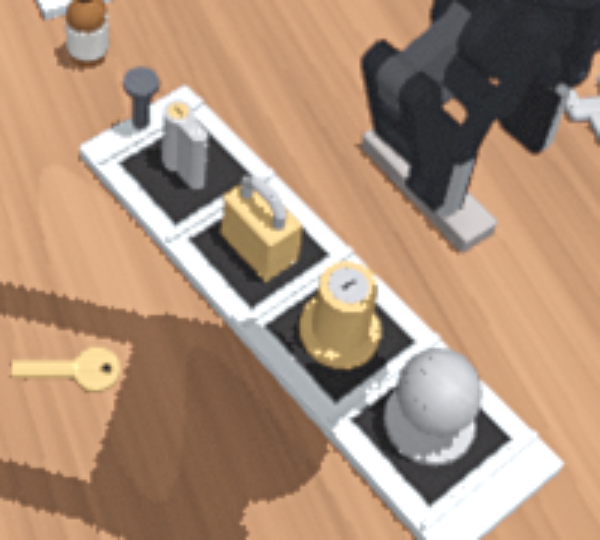

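All four locks stand upright, each in the middle of its place. In the side crop, from the post: euro (185,145), padlock (262,225), rim (340,315), knob (432,405). The gripper is clear, so I hand in.

```bash
python3 -c "
from station import order
print(order.sign_off())"
```

```text
the job is handed in; nothing more can be done
None
```

The four locks stand on the new rack in reverse order (from its post: euro, padlock, rim, knob), upright and centred in the last pictures; the job was handed in at about 33 s of the 106 s allowed, and sign-off returned no verdict.

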